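Show the apprentice the next carving and its stand

TASK

Call the apprentice by pressing the bench call button fully down and letting it up again. Then show him the next job by pointing straight down: first at the carved puppet head with the long nose, then at the bare post of the empty holding stand it will be mounted on, each time with the fingertips over its middle and a few centimetres above its top, holding there for about two seconds. Finish while still pointing at the bare post; touch none of the other things on the bench, and do not hover low over the middle of any other head or stand.

Things in the scene. Friction and masses are not known exactly. Their poses are not given: they have to be found in the camera images.
- call (a joint): bench call button, how far it is pressed: 0 up, 0.006 m fully down; a spring returns it, fully down takes 5 N
- call_top (a point): centre of the top of the button: a round steel cap 34 mm across 22 mm above the bench, in a round grey housing 50 mm across and 12 mm high fixed to the bench; pressed straight down
- nose_head: carved puppet head with a long thin nose that reaches 68 mm out from the head's axis, bare round crown, 98 mm tall; plain unpainted wood, upright on a flat round foot 50 mm across, neck 26 mm thick, face 56 mm wide; loose, 0.14 kg or so; origin at the centre of the underside, z up, the face looks to -x
- nose_head_top (a point): highest point of the long-nosed head's crown, on its axis, 98 mm above the bench
- brim_head: carved puppet head with a short nose and a flat hat with a round brim 78 mm across, 108 mm tall; plain unpainted wood, upright on a flat round foot 50 mm across, neck 26 mm thick, face 56 mm wide; loose, 0.14 kg or so; origin at the centre of the underside, z up, the face looks to -x
- brim_head_top (a point): centre of the top of the brimmed hat
- cone_head: carved puppet head with a short nose and a pointed conical hat, 138 mm tall; plain unpainted wood, upright on a flat round foot 50 mm across, neck 26 mm thick, face 56 mm wide; loose, 0.14 kg or so; origin at the centre of the underside, z up, the face looks to -x
- cone_head_top (a point): tip of the conical hat
- bare_stand: fixed holding stand, a dark steel disc 84 mm across and 15 mm thick with a steel post 22 mm thick in its middle; origin under the centre of the disc; its post is bare, the top 110 mm above the bench
- bare_stand_top (a point): centre of the top of the bare post
- torso_stand: fixed holding stand, a dark steel disc 84 mm across and 15 mm thick with a steel post 22 mm thick in its middle; origin under the centre of the disc; a puppet's torso with shoulder bar (84 mm long) is screwed on it, 178 mm tall in all
- torso_stand_top (a point): top of the torso's neck, on the post's axis
- leg_stand: fixed holding stand, a dark steel disc 84 mm across and 15 mm thick with a steel post 22 mm thick in its middle; origin under the centre of the disc; a puppet's lower leg is screwed on it, foot uppermost, the foot 70 mm long, 172 mm tall in all
- leg_stand_top (a point): top of the foot, on the post's axis
- mallet: turned dark wooden carver's mallet standing on its head, handle up, 180 mm tall, head 80 mm across; loose; origin at the centre of its underside
- gouge: carving gouge lying on the bench, wooden handle and steel blade, 206 mm long along its y, 24 mm thick; loose; origin under its middle
There are look-alikes about, which are no part of the job. Leave any orange look-alike of the bare_stand alone.

How it is judged:
By the outcome, as a careful person would: the job done as asked, in the order asked, and still so for the second after the job is handed in, with the robot touching nothing.
It also fails if it takes over 51 s, if anything falls off the work surface, if the arm or the gripper's body presses on something with over 40 N, if the wrist force passes 120 N, or if a joint passes its speed limit or range.

ROBOT

A 7-joint arm with a two-finger parallel gripper is mounted at the origin on the work surface. World frame = base frame: x ahead of the robot, y to its left, z up, the work surface at z = 0. Lengths are in m, angles in rad, forces in N, time in s.
With the tool pointing down it reaches from about 0.4 to 0.85 m from the base axis. Payload 10.4 kg.
Tool frame: the origin (TCP) lies between the finger pads, 19 mm behind the fingertips; this is the grasp point; z points along the fingers, y is the line along which they close (so a half turn about z gives the same grasp; the last joint's range is limited). The gripper opens to 85 mm and grips with 20 to 120 N. Pads are 22 mm wide; open, the fingers measure 114 mm over their backs; the gripper's body (76 mm by 85 mm) begins 54 mm behind the grasp point. The pads swing forward as they close: fully open they stand 13 mm farther back than shut.
Start: joints at [-1.179, 0.332, -0.065, 1.46, 0.022, 1.35, -0.088], TCP at [0.252, 0.572, 0.25] pointing down, gripper open.
Joint ranges: [-2.6, 2.6], [-0.5, 2.12], [-1.47, 1.34], [0.16, 2.42], [-1.27, 4.41], [0.06, 2.06], [-2.6, 2.6]. Speed limits (rad/s): [2.22, 2.22, 2.79, 2.79, 3.14, 3.14, 3.14].

INTERFACE

Orientations are given as a 3x3 rotation matrix whose columns are the frame's x, y, z axes.
In Python, from plant import telemetry, viewer, workorder gives the robot as it stands.
- The arm moves only by the tool drive_tool, never from a script. Its argument "rows" is text: rows parted by semicolons, each of 7 numbers parted by spaces: the turn, a rotation vector about the tool's x, y, z in rad, then the shift along the tool's x, y, z in m, then the opening, from 0 (shut) to 1 (fully open). A call has 1 to 20 rows; each row shifts and turns the commanded pose from where the row before left it, along the tool's axes as they then stand; what a row does not reach is not made up. A row lasts 1/12 s, in which the tool goes at most 41.7 mm and 7.16 degrees, less where a joint would pass 70% of its speed; a pose out of reach is approached as far as the arm can. A call with a gripper value outside its range is refused whole. The fingers move at their own pace and stop on an object; "grip_force" is the grip in N (left out, the last holds). Time passes only in rows, so rows that do not move let the fingers close. It gives the time, the measured TCP pose, the force, the opening and the grip force at its end, in the units of the state.
- telemetry.get_obs(): the state, without advancing time (a new reading comes with each control period).
- viewer.get_image(name): name is "scene" or "top"; returns (picture, depth): 420x560x3 uint8, red, green, blue; 420x560 float32, m along the optical axis (not along the pixel's ray), 0 where there is no reading.
- viewer.camera_model(name): a dict with "fx", "fy", "cx", "cy" (pixels), "R" (3x3) and "t" (3): a world point X has camera coordinates R X + t. Camera axes: x right, y down, z forward; pixel columns grow to the right and rows downward; lengths in m; the calibration is good to about 2 mm. A picture is of the moment at which its call begins. camera_model takes no time and is no camera call.
- workorder.job_done(): hands the job in; it is judged then, once.
The state is a dict: "t": time; "joint_positions": joint angles; "joint_vel": joint speeds; "joint_efforts": joint torques, N m; "position": TCP position; "tcp_rot": TCP orientation; "contact_force": force on the tool from outside, world axes, zero at the start; "moment": the same for the moment, N m; "width": opening from 0.0 (shut) to 1.0 (fully open); "gripper_force": force on a finger pad.
Only numpy, scipy, OpenCV 4.12 (cv2) and the standard library are available. Lean on these libraries where they do the work, as an engineer would, in place of code of your own. Each camera call takes 0.05 s, during which the arm holds its last target. There are 200 camera calls.

## Working session

There is one attempt and no reset: what is moved stays moved. The work goes in short steps, Python scripts to look and compute and a tool call to move; the robot and the scene stay as the last step left them, time stands still between calls to the robot, and variables do not carry over. Pictures are saved under pics/ and viewed, at most 10 in all, crops included, and the job is handed in when it is done.

Besides the shell and the picture viewer there is one more tool, called after "Call:" in YAML: its name, and indented under it one key for each argument. drive_tool: Moves the arm, as the interface text tells. Its arguments: {"type":"object","properties":{"rows":{"type":"string"},"grip_force":{"type":"number"}},"required":["rows"]}

```bash
mkdir -p pics
cat > h.py <<'E'
import numpy as np, cv2
from plant import telemetry, viewer, workorder
def grab(n,tag):
    im,d=viewer.get_image(n); cv2.imwrite(f'pics/{tag}.png',im[:,:,::-1]); np.save(f'{tag}.npy',d); return im,d
def world(n,u,v,z):
    m=viewer.camera_model(n); R=np.array(m['R']);t=np.array(m['t'])
    return R.T@(np.array([(u-m['cx'])/m['fx']*z,(v-m['cy'])/m['fy']*z,z])-t)
E
python3 - <<'E'
from h import *
grab('top','top1');grab('scene','scene1')
o=telemetry.get_obs();print(o['t'],o['position'],o['tcp_rot'],o['width'],o['contact_force'])
E
```

```text
0.1 [0.25176417 0.57172496 0.24931713] [[-9.15205713e-01  4.02986759e-01 -4.18119416e-04]
 [ 4.02986969e-01  9.15205021e-01 -1.12811658e-03]
 [-7.19510565e-05 -1.20095542e-03 -9.99999276e-01]] 1.0052112012696728 [-0.13649292 -0.3143036  -0.72565676]
```

View pics/top1.png

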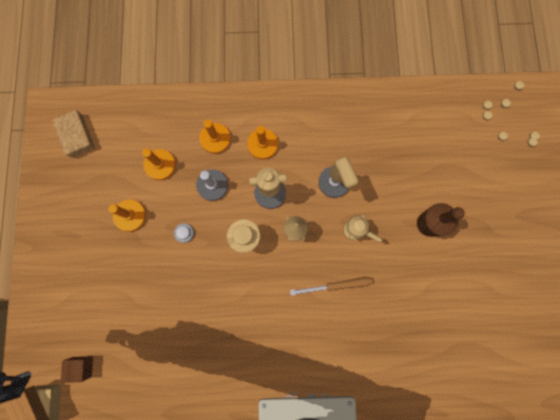

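View pics/scene1.png

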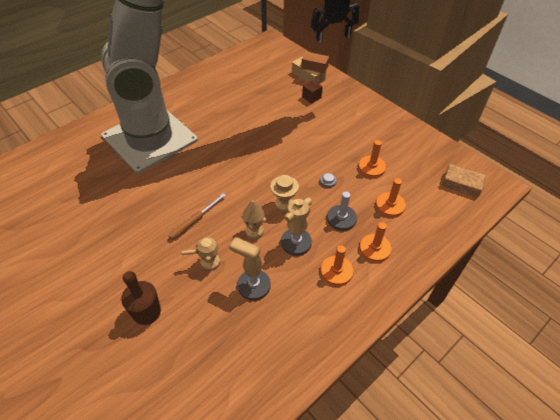

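The top view shows:
- **Button:** (184,233).
- **Heads:** brim (243,236), cone (296,229), long nose (358,228) with the nose reaching to (381,241).
- **Steel stands:** bare (212,185), torso (270,190), leg (335,181).
- **Orange look-alikes:** (129,215), (159,164), (215,138), (263,143).

The head at (358,228) is the only one with a long nose and bare crown. The stand at (212,185) is the only dark one with a bare post. I'll check both in an enlarged crop.

Run:
```python
from h import *
im=cv2.imread('pics/top1.png')
a=cv2.resize(im[155:255,160:260],(400,400),interpolation=2);b=cv2.resize(im[180:280,310:410],(400,400),interpolation=2)
cv2.imwrite('pics/crop.png',np.hstack([a,b]))
d=np.load('top1.npy')
m=viewer.camera_model('top');print(m['R'],m['t'],m['fx'])
vv,uu=np.mgrid[0:420,0:560]
P=np.array([(uu-m['cx'])/m['fx']*d,(vv-m['cy'])/m['fy']*d,d]).reshape(3,-1)
W=(np.array(m['R']).T@(P-np.array(m['t'])[:,None])).T.reshape(420,560,3)
np.save('W.npy',W)
def st(n,u0,u1,v0,v1,lo,hi):
    w=W[v0:v1,u0:u1].reshape(-1,3);w=w[(w[:,2]>lo)&(w[:,2]<hi)]
    print(n,len(w),w.min(0).round(4),w.max(0).round(4),((w.min(0)+w.max(0))/2).round(4),w.mean(0).round(4))
st('button',170,198,220,247,.018,.03)
st('housing',170,198,220,247,.008,.03)
st('post',192,230,165,205,.103,.12)
st('disc',192,232,165,205,.011,.02)
st('crown',340,375,210,245,.09,.11)
st('crown2',340,375,210,245,.08,.11)
for n,b in dict(brim=(225,262,218,255),cone=(282,310,215,245),torso=(247,290,165,210),leg=(318,360,155,198),mallet=(415,465,200,240),nose=(340,390,210,250)).items(): st(n,*b,.03,.3)
```

```text
[[-0.02761303 -0.99957771 -0.00905161]
 [-0.98463062  0.02876006 -0.17226551]
 [ 0.17245309  0.00415572 -0.98500897]] [0.06735692 0.56695435 0.92418789] 388.87835829777015
button 129 [0.5084 0.2852 0.0185] [0.5392 0.316  0.027 ] [0.5238 0.3006 0.0228] [0.5242 0.3009 0.0222]
housing 284 [0.5009 0.2769 0.008 ] [0.5486 0.325  0.027 ] [0.5248 0.301  0.0175] [0.5238 0.2997 0.0168]
post 65 [0.6395 0.2179 0.1036] [0.6581 0.238  0.1123] [0.6488 0.2279 0.1079] [0.6486 0.2272 0.1091]
disc 584 [0.6079 0.1855 0.011 ] [0.6903 0.2678 0.0198] [0.6491 0.2267 0.0154] [0.6454 0.2251 0.015 ]
crown 198 [ 0.5006 -0.1551  0.0901] [ 0.5412 -0.1187  0.1013] [ 0.5209 -0.1369  0.0957] [ 0.5197 -0.1367  0.0949]
crown2 331 [ 0.4962 -0.1614  0.0802] [ 0.5426 -0.1113  0.1013] [ 0.5194 -0.1363  0.0907] [ 0.5184 -0.1346  0.0915]
brim 838 [0.466  0.1022 0.0811] [0.5429 0.1769 0.1141] [0.5045 0.1395 0.0976] [0.5029 0.1385 0.0941]
cone 461 [ 0.4922 -0.0145  0.0671] [0.5492 0.0423 0.1385] [0.5207 0.0139 0.1028] [0.5173 0.0139 0.1027]
torso 679 [0.5956 0.0346 0.0834] [0.6489 0.1165 0.1816] [0.6222 0.0755 0.1325] [0.6183 0.0746 0.152 ]
leg 592 [ 0.5965 -0.1248  0.0305] [ 0.6643 -0.0731  0.1754] [ 0.6304 -0.0989  0.103 ] [ 0.6317 -0.0956  0.1554]
mallet 1106 [ 0.4912 -0.3758  0.0301] [ 0.5683 -0.2976  0.1835] [ 0.5298 -0.3367  0.1068] [ 0.5268 -0.3261  0.1006]
nose 509 [ 0.4819 -0.1948  0.0616] [ 0.5493 -0.1104  0.1013] [ 0.5156 -0.1526  0.0814] [ 0.5137 -0.1397  0.0842]
```

View pics/crop.png

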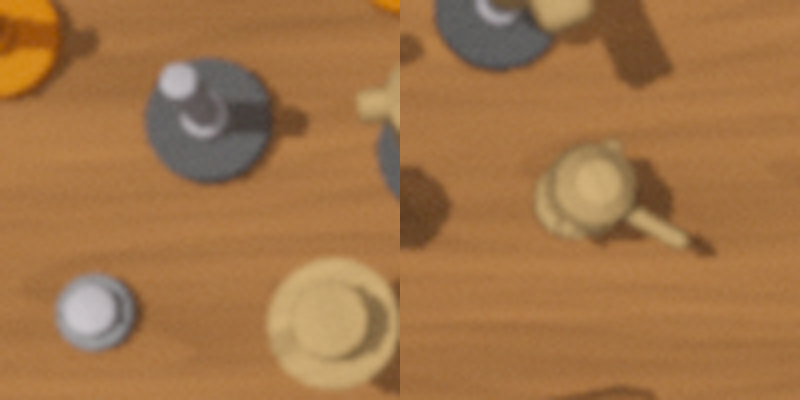

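Crop confirmed: the dark disc with the bare steel post (left panel, post top about (178,80)) and the bare-crowned head with the long nose (right panel, crown about (598,185)). First I'll move above the button with the fingers shut.

Call:
drive_tool:
  rows: "0 0 0 -0.0224 -0.0086 0 0;0 0 0 -0.0224 -0.0086 0 0;0 0 0 -0.0224 -0.0086 0 0;0 0 0 -0.0224 -0.0086 0 0;0 0 0 -0.0224 -0.0086 0 0;0 0 0 -0.0224 -0.0086 0 0;0 0 0 -0.0224 -0.0086 0 0;0 0 0 -0.0224 -0.0086 0 0;0 0 0 -0.0224 -0.0086 0 0;0 0 0 -0.0224 -0.0086 0 0;0 0 0 -0.0224 -0.0086 0 0;0 0 0 -0.0224 -0.0086 0 0;0 0 0 -0.0224 -0.0086 0 0;0 0 0 -0.0224 -0.0086 0 0;0 0 0 -0.0224 -0.0086 0 0;0 0 0 -0.0224 -0.0086 0 0;0 0 0 0 0 0 0;0 0 0 0 0 0 0"

```text
t: 1.6
position: [0.5252, 0.3002, 0.2495]
tcp_rot: [[-0.914, 0.406, -0.0], [0.406, 0.914, -0.001], [0.0, -0.001, -1.0]]
contact_force: [0.0, 1.1, -0.4]
width: 0.003
gripper_force: 0.0
```

Call:
drive_tool:
  rows: "0 0 0 0 0 0.025 0;0 0 0 0 0 0.025 0;0 0 0 0 0 0.025 0;0 0 0 0 0 0.025 0;0 0 0 0 0 0.025 0;0 0 0 0 0 0.025 0;0 0 0 0 0 0.02 0;0 0 0 0 0 0.015 0;0 0 0 0 0 0.01 0;0 0 0 0 0 0 0;0 0 0 0 0 0 0"

```text
t: 2.52
position: [0.524, 0.3023, 0.0551]
tcp_rot: [[-0.916, 0.402, -0.001], [0.402, 0.916, 0.0], [0.001, -0.0, -1.0]]
contact_force: [0.2, -0.3, 0.2]
width: -0.002
gripper_force: 0.0
```

Run:
```python
from h import *
o=telemetry.get_obs();print(o['t'],o['position'],o['contact_force'])
im,_=grab('scene','s2');cv2.imwrite('pics/s2c.png',cv2.resize(im[120:240,260:420,::-1],(800,600),interpolation=2))
```

```text
2.5167 [0.52397801 0.30230226 0.05512   ] [ 0.16550855 -0.30293433  0.22417481]
```

View pics/s2c.png

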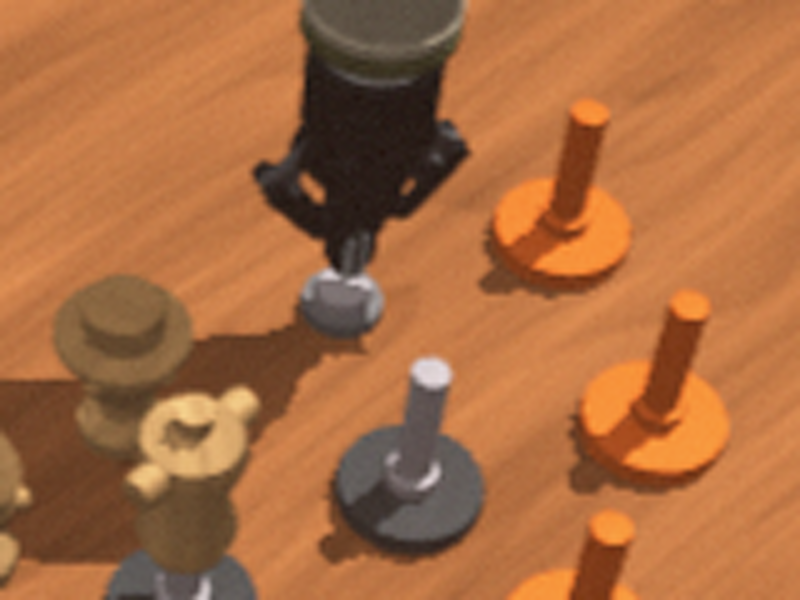

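The shut fingertips at (350,265) are just over the button cap at (342,300), with clearance all round. Now I'll press in small steps.

Call:
drive_tool:
  rows: "0 0 0 0 0 0.005 0;0 0 0 0 0 0.004 0;0 0 0 0 0 0.003 0;0 0 0 0 0 0.002 0;0 0 0 0 0 0.001 0;0 0 0 0 0 0.001 0;0 0 0 0 0 0 0"

```text
t: 3.15
position: [0.5244, 0.3017, 0.039]
tcp_rot: [[-0.915, 0.403, -0.0], [0.403, 0.915, 0.0], [0.0, 0.0, -1.0]]
contact_force: [-0.7, -0.5, 2.7]
width: 0.001
gripper_force: 1.2
```

Call:
drive_tool:
  rows: "0 0 0 0 0 0.001 0;0 0 0 0 0 0.001 0;0 0 0 0 0 0.001 0;0 0 0 0 0 0.001 0;0 0 0 0 0 0 0;0 0 0 0 0 0 0"

```text
t: 3.65
position: [0.5245, 0.3016, 0.0351]
tcp_rot: [[-0.915, 0.403, 0.0], [0.403, 0.915, 0.0], [-0.0, 0.0, -1.0]]
contact_force: [-2.5, -1.0, 5.0]
width: 0.004
gripper_force: 2.3
```

Call:
drive_tool:
  rows: "0 0 0 0 0 0.001 0;0 0 0 0 0 0.001 0;0 0 0 0 0 0 0;0 0 0 0 0 0 0;0 0 0 0 0 0 0"

```text
t: 4.07
position: [0.5246, 0.3018, 0.0346]
tcp_rot: [[-0.915, 0.403, 0.0], [0.403, 0.915, 0.001], [0.0, 0.001, -1.0]]
contact_force: [-7.5, -4.1, 18.7]
width: 0.002
gripper_force: 9.9
```

The button is bottomed out: 18.7 N, with no further travel. Now I'll lift.

Call:
drive_tool:
  rows: "0 0 0 0 0 -0.003 0;0 0 0 0 0 -0.005 0;0 0 0 0 0 -0.01 0;0 0 0 0 0 -0.02 0;0 0 0 0 0 -0.03 0;0 0 0 0 0 -0.03 0;0 0 0 0 0 -0.03 0;0 0 0 0 0 -0.03 0;0 0 0 0 0 -0.03 0;0 0 0 0 0 -0.03 0;0 0 0 0 0 -0.02 0;0 0 0 0 0 -0.01 0;0 0 0 0 0 0 0;0 0 0 0 0 0 0"

```text
t: 5.23
position: [0.5243, 0.3015, 0.2803]
tcp_rot: [[-0.915, 0.403, -0.0], [0.403, 0.915, -0.0], [0.0, -0.0, -1.0]]
contact_force: [-0.1, -0.3, -0.2]
width: -0.003
gripper_force: 0.0
```

Run:
```python
from h import *
_,d=grab('top','t3')
for n,(u0,u1,v0,v1,lo) in dict(btn=(180,186,229,235,.01),crown=(340,375,210,245,.09)).items():
  w=np.array([world('top',u,v,d[v,u]) for u in range(u0,u1) for v in range(v0,v1)]);w=w[w[:,2]>lo];print(n,w.mean(0))
o=telemetry.get_obs();R=np.array(o['tcp_rot']);print(o['t'],o['position'],o['contact_force'])
for p in ([.520,-.1365,.28],[.649,.2275,.28]): print(R.T@(np.array(p)-o['position']))
print(R.T@np.array([.649-.520,.2275+.1365,0]))
```

```text
btn [0.52465354 0.29914858 0.0221688 ]
crown [ 0.51667252 -0.13192156  0.11767997]
5.2833 [0.52394744 0.30136071 0.27934099] [ 0.83146969  0.52641549 -0.89375213]
[-1.72845742e-01 -4.02321206e-01 -1.20207863e-04]
[-0.14421319 -0.0172021  -0.00079156]
[ 0.02863256  0.38511911 -0.00067135]
```

The button has come back up (z = 0.022). On to the nose head.

Call:
drive_tool:
  rows: "0 0 0 -0.0108 -0.0251 0 0;0 0 0 -0.0108 -0.0251 0 0;0 0 0 -0.0108 -0.0251 0 0;0 0 0 -0.0108 -0.0251 0 0;0 0 0 -0.0108 -0.0251 0 0;0 0 0 -0.0108 -0.0251 0 0;0 0 0 -0.0108 -0.0251 0 0;0 0 0 -0.0108 -0.0251 0 0;0 0 0 -0.0108 -0.0251 0 0;0 0 0 -0.0108 -0.0251 0 0;0 0 0 -0.0108 -0.0251 0 0;0 0 0 -0.0108 -0.0251 0 0;0 0 0 -0.0108 -0.0251 0 0;0 0 0 -0.0108 -0.0251 0 0;0 0 0 -0.0108 -0.0251 0 0;0 0 0 -0.0108 -0.0251 0 0;0 0 0 0 0 0 0;0 0 0 0 0 0 0"

```text
t: 6.78
position: [0.5198, -0.137, 0.2793]
tcp_rot: [[-0.914, 0.406, -0.003], [0.406, 0.914, -0.0], [0.002, -0.001, -1.0]]
contact_force: [0.4, 1.0, -0.5]
width: 0.002
gripper_force: 0.0
```

Call:
drive_tool:
  rows: "0 0 0 0 0 0.02 0;0 0 0 0 0 0.025 0;0 0 0 0 0 0.025 0;0 0 0 0 0 0.025 0;0 0 0 0 0 0.02 0;0 0 0 0 0 0.01 0;0 0 0 0 0 0.004 0;0 0 0 0 0 0 0;0 0 0 0 0 0 0"

```text
t: 7.53
position: [0.5212, -0.1353, 0.1527]
tcp_rot: [[-0.915, 0.403, 0.001], [0.403, 0.915, -0.0], [-0.001, 0.0, -1.0]]
contact_force: [0.0, 0.1, 0.9]
width: 0.003
gripper_force: 0.0
```

Run:
```python
from h import *
im,_=grab('scene','s4');cv2.imwrite('pics/s4c.png',cv2.resize(im[160:310,130:330,::-1],(800,600),interpolation=2))
o=telemetry.get_obs();print(o['t'],o['position'])
```

```text
7.5833 [ 0.52141709 -0.13539886  0.15307709]
```

View pics/s4c.png

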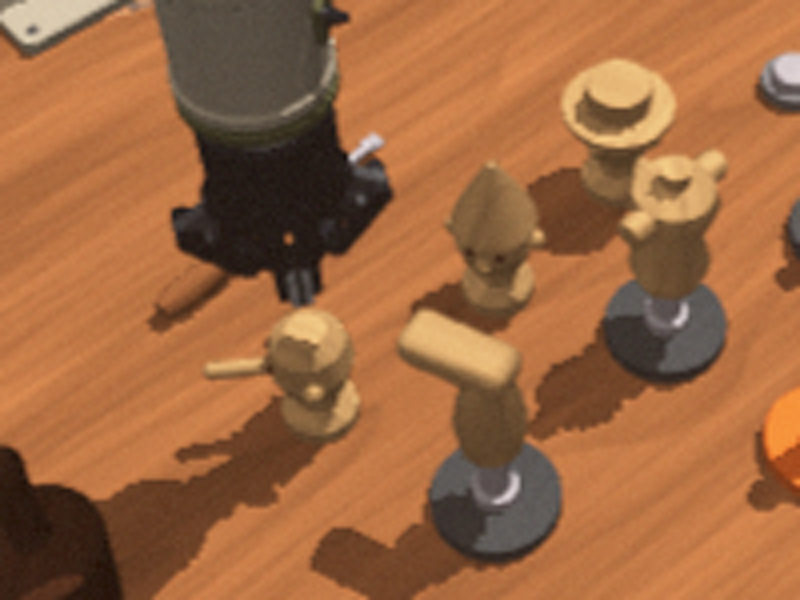

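The fingertips at (297,300) are just above the long-nosed head's crown at (312,330). I'll hold here for more than 2 s.

Call:
drive_tool:
  rows: "0 0 0 0 0 0 0;0 0 0 0 0 0 0;0 0 0 0 0 0 0;0 0 0 0 0 0 0;0 0 0 0 0 0 0;0 0 0 0 0 0 0;0 0 0 0 0 0 0;0 0 0 0 0 0 0;0 0 0 0 0 0 0;0 0 0 0 0 0 0;0 0 0 0 0 0 0;0 0 0 0 0 0 0;0 0 0 0 0 0 0;0 0 0 0 0 0 0;0 0 0 0 0 0 0;0 0 0 0 0 0 0;0 0 0 0 0 0 0;0 0 0 0 0 0 0;0 0 0 0 0 0 0;0 0 0 0 0 0 0"

```text
t: 9.25
position: [0.5207, -0.1355, 0.152]
tcp_rot: [[-0.915, 0.403, 0.0], [0.403, 0.915, 0.0], [0.0, 0.0, -1.0]]
contact_force: [0.2, -0.8, 0.7]
width: 0.001
gripper_force: 0.0
```

Call:
drive_tool:
  rows: "0 0 0 0 0 0 0;0 0 0 0 0 0 0;0 0 0 0 0 0 0;0 0 0 0 0 0 0;0 0 0 0 0 0 0;0 0 0 0 0 0 0;0 0 0 0 0 -0.02 0;0 0 0 0 0 -0.025 0;0 0 0 0 0 -0.025 0;0 0 0 0 0 -0.025 0;0 0 0 0 0 -0.02 0;0 0 0 0 0 -0.015 0;0 0 0 0 0 0 0"

```text
t: 10.33
position: [0.5219, -0.1359, 0.2853]
tcp_rot: [[-0.915, 0.403, 0.005], [0.403, 0.915, -0.0], [-0.005, 0.002, -1.0]]
contact_force: [0.7, -0.1, 0.1]
width: -0.001
gripper_force: 0.0
```

Call:
drive_tool:
  rows: "0 0 0 0.0018 0.024 0 0;0 0 0 0.0018 0.024 0 0;0 0 0 0.0018 0.024 0 0;0 0 0 0.0018 0.024 0 0;0 0 0 0.0018 0.024 0 0;0 0 0 0.0018 0.024 0 0;0 0 0 0.0018 0.024 0 0;0 0 0 0.0018 0.024 0 0;0 0 0 0.0018 0.024 0 0;0 0 0 0.0018 0.024 0 0;0 0 0 0.0018 0.024 0 0;0 0 0 0.0018 0.024 0 0;0 0 0 0.0018 0.024 0 0;0 0 0 0.0018 0.024 0 0;0 0 0 0.0018 0.024 0 0;0 0 0 0.0018 0.024 0 0;0 0 0 0 0 0 0;0 0 0 0 0 0 0;0 0 0 0 0 0 0"

```text
t: 11.92
position: [0.6491, 0.2267, 0.2811]
tcp_rot: [[-0.915, 0.404, -0.001], [0.404, 0.915, -0.001], [0.0, -0.001, -1.0]]
contact_force: [0.2, -0.7, -0.3]
width: -0.006
gripper_force: 0.0
```

Next, down to z ≈ 0.163, then hold.

Call:
drive_tool:
  rows: "0 0 0 0 0 0.02 0;0 0 0 0 0 0.025 0;0 0 0 0 0 0.025 0;0 0 0 0 0 0.025 0;0 0 0 0 0 0.015 0;0 0 0 0 0 0.008 0;0 0 0 0 0 0 0;0 0 0 0 0 0 0"

```text
t: 12.58
position: [0.6494, 0.2268, 0.1648]
tcp_rot: [[-0.915, 0.404, 0.001], [0.404, 0.915, 0.0], [-0.001, 0.0, -1.0]]
contact_force: [-0.1, 0.4, 0.1]
width: 0.005
gripper_force: 0.0
```

Run:
```python
from h import *
im,_=grab('scene','s5');cv2.imwrite('pics/s5c.png',cv2.resize(im[130:310,180:420,::-1],(800,600),interpolation=2))
o=telemetry.get_obs();print(o['t'],o['position'])
```

```text
12.6333 [0.64978236 0.22710719 0.16549912]
```

View pics/s5c.png

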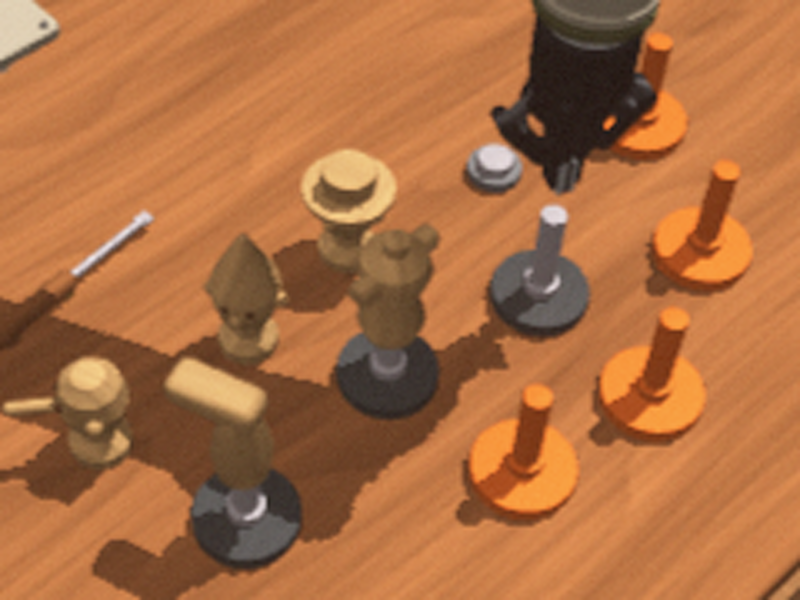

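Call:
drive_tool:
  rows: "0 0 0 0 0 0 0;0 0 0 0 0 0 0;0 0 0 0 0 0 0;0 0 0 0 0 0 0;0 0 0 0 0 0 0;0 0 0 0 0 0 0;0 0 0 0 0 0 0;0 0 0 0 0 0 0;0 0 0 0 0 0 0;0 0 0 0 0 0 0;0 0 0 0 0 0 0;0 0 0 0 0 0 0;0 0 0 0 0 0 0;0 0 0 0 0 0 0;0 0 0 0 0 0 0;0 0 0 0 0 0 0;0 0 0 0 0 0 0;0 0 0 0 0 0 0;0 0 0 0 0 0 0;0 0 0 0 0 0 0"

```text
t: 14.3
position: [0.6491, 0.2275, 0.164]
tcp_rot: [[-0.915, 0.403, 0.0], [0.403, 0.915, 0.0], [-0.0, 0.0, -1.0]]
contact_force: [-0.4, 0.6, -0.1]
width: -0.002
gripper_force: 0.0
```

Call:
drive_tool:
  rows: "0 0 0 0 0 0 0;0 0 0 0 0 0 0;0 0 0 0 0 0 0;0 0 0 0 0 0 0;0 0 0 0 0 0 0;0 0 0 0 0 0 0;0 0 0 0 0 0 0"

```text
t: 14.88
position: [0.6491, 0.2275, 0.164]
tcp_rot: [[-0.915, 0.403, -0.0], [0.403, 0.915, 0.0], [0.0, 0.0, -1.0]]
contact_force: [0.3, 0.8, -0.5]
width: 0.0
gripper_force: 0.0
```

The fingertips at (562,185) are over the bare post's top at (553,215). All the other items on the bench are standing undisturbed.

```bash
python3 -c "
from plant import workorder
print(workorder.job_done())"
```

```text
the job is handed in; nothing more can be done
None
```

I pressed the call button fully down and let it up, pointed at the long-nosed head and then at the bare post for over 2 s each (tips about 3.5 cm above), and handed the job in at about 15 s, still over the post; I saw no contact with anything but the button.

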